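# Lid the storage canisters

## Robot

A 7-joint arm with a two-finger parallel gripper is mounted at the origin on a cart in front of the work surface, level with it; the furniture and walls round the work are solid. World frame = base frame: x ahead of the robot, y to its left, z up, the work surface at z = 0. Lengths are in mm, angles in rad, forces in N, time in s.
With the tool pointing down it reaches from about 425 to 925 mm from the base axis. Payload 6.8 kg.
Tool frame: the origin (TCP) lies at the very end of the fingers, on their centre line; the grasp point (between the pads) lies 19 mm behind it; z points along the fingers, y is the line along which they close (so a half turn about z gives the same grasp; the last joint's range is limited). The gripper opens to 88 mm and grips with 3 to 60 N. Pads are 20 mm wide; open, the fingers measure 115 mm over their backs; the gripper's body (75 mm by 178 mm) begins 61 mm behind the grasp point.
Start: joints at [-1.429, 0.477, 0.022, 1.555, -0.011, 1.109, -0.083], TCP at [166.862, 654.068, 222.664] pointing down, gripper open.
Joint ranges: [-2.96, 2.96], [-0.34, 2.1], [-1.41, 1.46], [0.24, 2.44], [-1.37, 4.51], [0.17, 1.92], [-2.96, 2.96]. Speed limits (rad/s): [2.39, 2.39, 3.14, 3.14, 3.14, 3.14, 3.14].

## Interface

Orientations are given as a unit quaternion [w, x, y, z].
In Python, from plant import monitor, vision, manip gives the robot as it stands.
- The arm moves only by the tool send_rows, never from a script. Its argument "increments" is a list of rows, each a list of 6 numbers: the shift along the tool's x, y, z in units of 40 mm (1.0 is 40 mm), then the turn, a rotation vector about the tool's x, y, z in units of 8 degrees (1.0 is 8 degrees). In form: [[tx, ty, tz, rx, ry, rz], ...]. A call has 1 to 12 rows; each row shifts and turns the commanded pose from where the row before left it, along the tool's axes as they then stand; what a row does not reach is not made up. A row lasts 1/10 s, in which the tool goes at most 50 mm and 8.59 degrees, less where a joint would pass 70% of its speed; a pose out of reach is approached as far as the arm can. A call is refused whole if a number of a shift passes 1 or a number of a turn 1, either way. A call with a gripper value outside its range is refused whole. "claw" is the opening, from 0 (shut) to 1 (fully open), set as the call begins (left out, the last holds). The fingers move at their own pace and stop on an object; the grip force is fixed at half the most. Time passes only in rows, so rows that do not move let the fingers close. It gives the time, the measured TCP pose, the force, the opening and the grip force at its end, in the units of the state.
- monitor.observe(): the state, without advancing time (a new reading comes with each control period).
- vision.snapshot(name): name is "side" or "top" or "wrist"; returns the picture (420x560x3 uint8, blue, green, red); there is no depth.
- vision.camera_params(name): a dict with "fx", "fy", "cx", "cy" (pixels), "R" (3x3) and "t" (3): a world point X has camera coordinates R X + t. Camera axes: x right, y down, z forward; pixel columns grow to the right and rows downward; lengths in mm; the calibration is good to about 2 mm. The wrist camera is an equidistant fisheye: a pixel r from the principal point sees the ray r / f radians off the axis. A picture is of the moment at which its call begins: read the wrist's pose just before it. camera_params takes no time and is no camera call; for the wrist camera it gives the pose at the moment of the call.
- manip.close_job(): hands the job in; it is judged then, once.
The state is a dict: "time": time; "joint_positions": joint angles; "qvel": joint speeds; "tau": joint torques, N m; "tool_pos": TCP position; "orientation": TCP orientation; "contact_force": force on the tool from outside, world axes, zero at the start; "wrist_torque": the same for the moment, N m; "grip_width": finger opening in mm; "grasp_force": force on a finger pad.
Only numpy, scipy, OpenCV 4.12 (cv2) and the standard library are available. Lean on these libraries where they do the work, as an engineer would, in place of code of your own. Each camera call takes 0.05 s, during which the arm holds its last target. There are 200 camera calls.

## Task

Take the pile of wooden lids apart and put each lid on the canister of its own shape and size, plug down in the mouth so that it lies flat on the rim, the oblong and square lids turned to line up with their canisters. Leave the canisters standing where they are, and do not push or knock over the salt shaker or the tomato tin.

Things in the scene. Friction and masses are not known exactly. Their poses are not given: they have to be found in the camera images.
- lid_oblong: Light wooden lid, an oblong plate 108 mm (its x) by 66 mm (its y), weighs about 70 g; at the start it lies at the bottom of the pile of four lids, its plug on the worktop. 12 mm plate over a central plug 76 x 32 mm wide, 7 mm tall, that goes into the mouth. Origin: centre of the plug's underside (plate from z = 7 to 19 mm), z up. It belongs on the oblong canister.
- lid_round: Light wooden lid, the larger round one, 66 mm in diameter, about 50 g; second from the bottom of the pile, its plug standing on the oblong lid. 12 mm plate over a central plug 32 mm wide, 7 mm tall, that goes into the mouth. Origin: centre of the plug's underside (plate from z = 7 to 19 mm), z up. It belongs on the larger round canister.
- lid_square: Light wooden lid, a square plate 50 x 50 mm (x and y along its sides), about 40 g; third from the bottom of the pile, its plug standing on the larger round lid. 12 mm plate over a central plug 18 x 18 mm wide, 7 mm tall, that goes into the mouth. Origin: centre of the plug's underside (plate from z = 7 to 19 mm), z up. It belongs on the square canister.
- lid_small: Light wooden lid, the smaller round one, 42 mm in diameter, about 30 g; on top of the pile, its plug standing on the square lid. 12 mm plate over a central plug 11 mm wide, 7 mm tall, that goes into the mouth. Origin: centre of the plug's underside (plate from z = 7 to 19 mm), z up. It belongs on the smaller round canister.
- can_oblong: Oblong canister, 102 mm (its x) by 58 mm (its y) outside, 36 mm tall; mouth 92 x 48 mm, walls 5 mm; about 0.6 kg. White ceramic, open at the top, stands loose on the worktop, origin at the centre of its underside, z up.
- can_round: Larger round canister, 58 mm outside diameter, 46 mm tall; mouth 48 mm, wall 5 mm; about 0.5 kg. White ceramic, open at the top, stands loose on the worktop, origin at the centre of its underside, z up.
- can_square: Square canister, 44 x 44 mm outside (x and y along its sides), 54 mm tall; mouth 34 x 34 mm, walls 5 mm; about 0.45 kg. White ceramic, open at the top, stands loose on the worktop, origin at the centre of its underside, z up.
- can_small: Smaller round canister, 36 mm outside diameter, 42 mm tall; mouth 27 mm, wall 4.5 mm; about 0.4 kg. White ceramic, open at the top, stands loose on the worktop, origin at the centre of its underside, z up.
- salt_shaker: Bystander: salt shaker with a grey top, 44 mm in diameter, 90 mm tall, loose on the worktop at the far left of the work; origin at the centre of its underside.
- tin_small: Bystander: small tomato tin, 57 mm in diameter, 72 mm tall, loose on the worktop at the far side of the work, straight ahead; origin at the centre of its underside.
Mind the look-alikes: they are no part of the job. What is shaped like the lid_small but pink or red is not meant.

How it is judged:
By the outcome, as a careful person would: the job done as asked, in the order asked, and still so for the second after the job is handed in, with the robot touching nothing.
It also fails if it takes over 102 s, if anything falls off the work surface, if the arm or the gripper's body presses on something with over 40 N, if the wrist force passes 120 N, or if a joint passes its speed limit or range.

## Working session

There is one attempt and no reset: what is moved stays moved. The work goes in short steps, Python scripts to look and compute and a tool call to move; the robot and the scene stay as the last step left them, time stands still between calls to the robot, and variables do not carry over. Pictures are saved under pics/ and viewed, at most 14 in all, crops included, and the job is handed in when it is done.

Besides the shell and the picture viewer there is one more tool, called after "Emit:" in YAML: its name, and indented under it one key for each argument. send_rows: Moves the arm, as the interface text tells. Its arguments: {"type":"object","properties":{"increments":{"type":"array","items":{"type":"array","items":{"type":"number"}}},"claw":{"type":"number"}},"required":["increments"]}

```bash
mkdir -p pics
cat > h.py <<'E'
import numpy as np,cv2
from plant import monitor,vision,manip
def cam(n):
    p=vision.camera_params(n);return p
E
python3 - <<'E'
from h import *
s=monitor.observe();print({k:np.round(v,3).tolist() for k,v in s.items()})
for n in("side","top","wrist"):
    p=vision.camera_params(n);im=vision.snapshot(n);cv2.imwrite(f"pics/{n}0.png",im)
    print(n,{k:np.round(v,3).tolist() for k,v in p.items()})
a=cv2.imread("pics/top0.png");cv2.imwrite("pics/top0b.png",cv2.resize(a,(800,600),interpolation=cv2.INTER_CUBIC))
a=cv2.imread("pics/side0.png");cv2.imwrite("pics/side0b.png",cv2.resize(a,(800,600),interpolation=cv2.INTER_CUBIC))
E
```

```text
{'time': 0.0, 'joint_positions': [-1.429, 0.478, 0.022, 1.556, -0.011, 1.109, -0.083], 'qvel': [-0.001, 0.0, -0.001, -0.001, 0.0, 0.001, -0.001], 'tau': [0.001, -58.284, 1.535, -27.261, -0.054, 0.017, 0.0], 'tool_pos': [166.773, 653.45, 221.698], 'orientation': [-0.0, 0.125, 0.992, -0.001], 'contact_force': [-0.609, 0.29, -0.545], 'wrist_torque': [0.003, 0.018, -0.008], 'grasp_force': 0.0, 'grip_width': 88.069}
side {'fx': 500.662, 'fy': 500.662, 'cx': 279.977, 'cy': 211.957, 'R': [[-0.577, -0.816, -0.011], [-0.376, 0.278, -0.884], [0.725, -0.506, -0.468]], 't': [284.404, 232.481, 1000.319]}
top {'fx': 433.442, 'fy': 433.442, 'cx': 284.701, 'cy': 208.74, 'R': [[0.017, -1.0, -0.019], [-0.999, -0.016, -0.04], [0.04, 0.019, -0.999]], 't': [38.047, 470.455, 1322.913]}
wrist {'fx': 325.192, 'fy': 325.192, 'cx': 279.71, 'cy': 212.356, 'R': [[0.248, 0.969, -0.001], [0.927, -0.237, 0.291], [0.282, -0.073, -0.957]], 't': [-675.07, -35.607, 391.37]}
```

View pics/top0b.png

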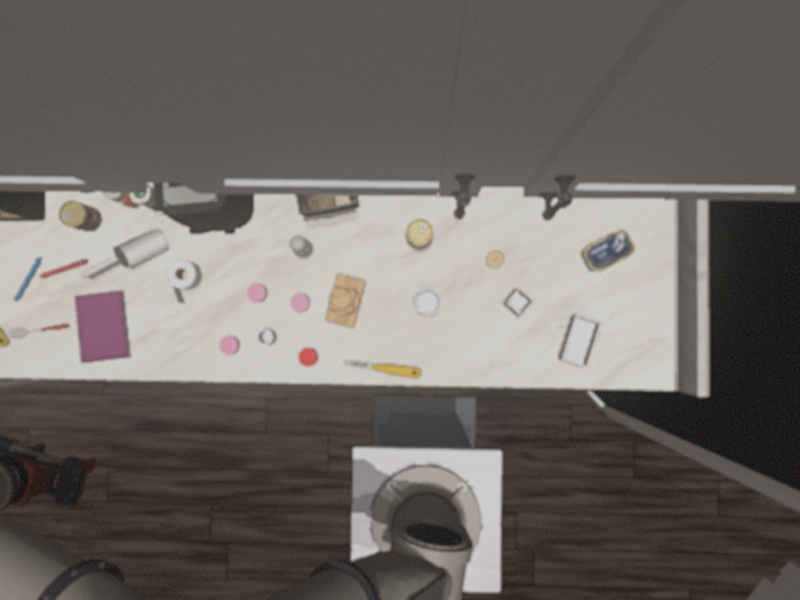

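View pics/side0b.png

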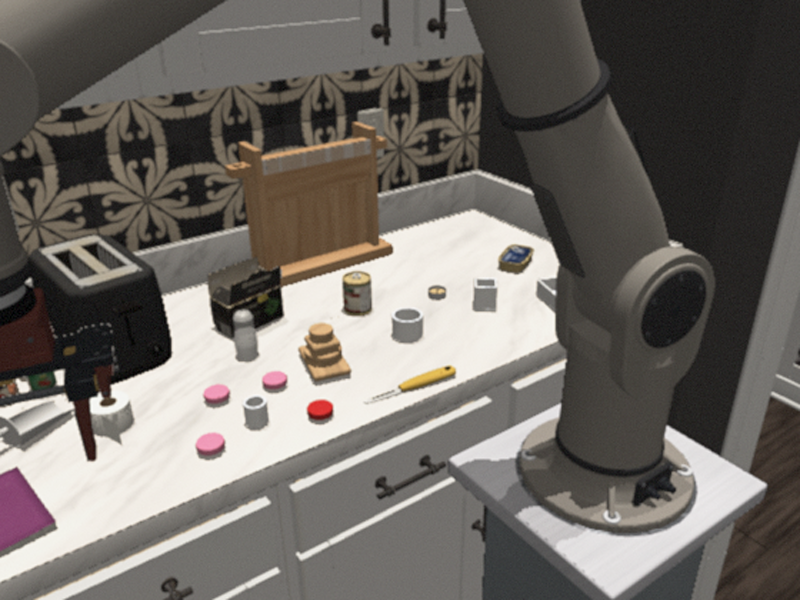

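Top (800 px view): the pile of wooden lids is at (345,300). The canisters are small (267,337), round (427,303), square (517,301) and oblong (579,341). Three pink discs and one red disc are look-alikes, as is the brown ring at (495,259). The side view shows the same pile at (322,350), with the wooden small lid on top at (320,330).

```bash
cat >> h.py <<'E'
def ray(p,uv,fish=False):
    u=np.array(uv,float);R=np.array(p["R"]);t=np.array(p["t"])
    a=np.array([(u[0]-p["cx"])/p["fx"],(u[1]-p["cy"])/p["fy"]])
    if fish:
        r=np.hypot(*a);d=np.array([*(a/r*np.sin(r)),np.cos(r)]) if r>1e-9 else np.array([0,0,1.])
    else: d=np.array([*a,1.])
    d=R.T@d; return -R.T@t,d/np.linalg.norm(d)
def atz(p,uv,z,fish=False):
    c,d=ray(p,uv,fish);return c+d*(z-c[2])/d[2]
def tri(rays):
    A=0;b=0
    for c,d in rays:
        M=np.eye(3)-np.outer(d,d);A=A+M;b=b+M@c
    x=np.linalg.solve(A,b);return x,[np.linalg.norm(np.cross(x-c,d)) for c,d in rays]
def proj(p,X,fish=False):
    q=np.array(p["R"])@X+np.array(p["t"])
    if fish:
        r=np.hypot(q[0],q[1]);th=np.arctan2(r,q[2]);a=q[:2]/max(r,1e-9)*th
    else:a=q[:2]/q[2]
    return a*[p["fx"],p["fy"]]+[p["cx"],p["cy"]]
E
python3 - <<'E'
from h import *
T=vision.camera_params("top");S=vision.camera_params("side");W=vision.camera_params("wrist")
for n,t,s,z in [("pile top",(346,299),(320,329),76),("small",(267,337),(256,401),42),("round",(427,303),(407,314),46),("square",(517,301),(485,282),54),("oblong",(579,341),None,36),("salt",(301,246),(243,315),90),("tin",(419,234),(357,277),72),("ring",(495,259),(437,291),10)]:
    t=np.array(t)*.7
    o=np.round(atz(T,t,z)).tolist()
    print(n,o, *( [np.round(v).tolist() for v in tri([ray(T,t),ray(S,np.array(s)*.7)])] if s else []))
s=monitor.observe();R=np.array(W["R"]);C=-R.T@W["t"]
print("cam",C,"axis",R[2])
E
```

```text
pile top [463.0, 169.0, 76.0] [467.0, 176.0, 69.0] [7.0, 7.0]
small [382.0, 338.0, 42.0] [383.0, 341.0, 38.0] [3.0, 3.0]
round [459.0, 3.0, 46.0] [460.0, 4.0, 45.0] [2.0, 2.0]
square [466.0, -184.0, 54.0] [465.0, -185.0, 53.0] [1.0, 1.0]
oblong [385.0, -317.0, 36.0]
salt [569.0, 261.0, 90.0] [573.0, 269.0, 79.0] [6.0, 6.0]
tin [600.0, 22.0, 72.0] [601.0, 23.0, 71.0] [1.0, 1.0]
ring [557.0, -143.0, 10.0] [558.0, -142.0, 9.0] [1.0, 1.0]
cam [ 90.35212642 674.10922578 384.36013524] axis [ 0.28164482 -0.07275809 -0.95675621]
```

Emit:
send_rows:
  increments:
    - [-0.4,-0.27,0,0,0,0]
    - [-0.81,-0.55,0,0,0,0]
    - [-0.81,-0.55,0,0,0,0]
    - [-0.81,-0.55,0,0,0,0]
    - [-0.81,-0.55,0,0,0,0]
    - [-0.81,-0.55,0,0,0,0]
    - [-0.81,-0.55,0,0,0,0]
    - [-0.81,-0.55,0,0,0,0]
    - [-0.81,-0.55,0,0,0,0]
    - [-0.81,-0.55,0,0,0,0]
    - [-0.81,-0.55,0,0,0,0]
    - [-0.4,-0.27,0,0,0,0]
  claw: 1

```text
time: 1.35
tool_pos: [454.8, 326.6, 222.8]
orientation: [0.001, 0.128, 0.992, -0.001]
contact_force: [0.0, 0.8, -0.2]
grip_width: 88.1
grasp_force: 0.0
```

```bash
cat >> h.py <<'E'
import json
def shot(tag):
    vision.snapshot("wrist")
    p=vision.camera_params("wrist");im=vision.snapshot("wrist")
    cv2.imwrite(f"pics/{tag}.png",im);json.dump({k:np.array(v).tolist() for k,v in p.items()},open(f"pics/{tag}.json","w"))
    return p,im
def load(tag):return json.load(open(f"pics/{tag}.json")),cv2.imread(f"pics/{tag}.png")
E
python3 -c "
from h import *
shot('wA')"
```

Emit:
send_rows:
  increments:
    - [-0.1,-0.4,0,0,0,0]
    - [-0.21,-0.8,0,0,0,0]
    - [-0.21,-0.8,0,0,0,0]
    - [-0.21,-0.8,0,0,0,0]
    - [-0.21,-0.8,0,0,0,0]
    - [-0.21,-0.8,0,0,0,0]
    - [-0.21,-0.8,0,0,0,0]
    - [-0.21,-0.8,0,0,0,0]
    - [-0.1,-0.4,0,0,0,0]
    - [0,0,0,0,0,0]

```text
time: 2.45
tool_pos: [452.4, 65.3, 222.6]
orientation: [-0.0, 0.126, 0.992, -0.0]
contact_force: [-0.3, 0.0, 0.9]
grip_width: 87.6
grasp_force: 0.0
```

Run:
```python
from h import *
shot('wB')
for t in 'AB':
    p,im=load('w'+t);cv2.imwrite(f'pics/w{t}b.png',cv2.resize(im,(800,600),interpolation=cv2.INTER_CUBIC))
```

```text
(no output)
```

View pics/wAb.png

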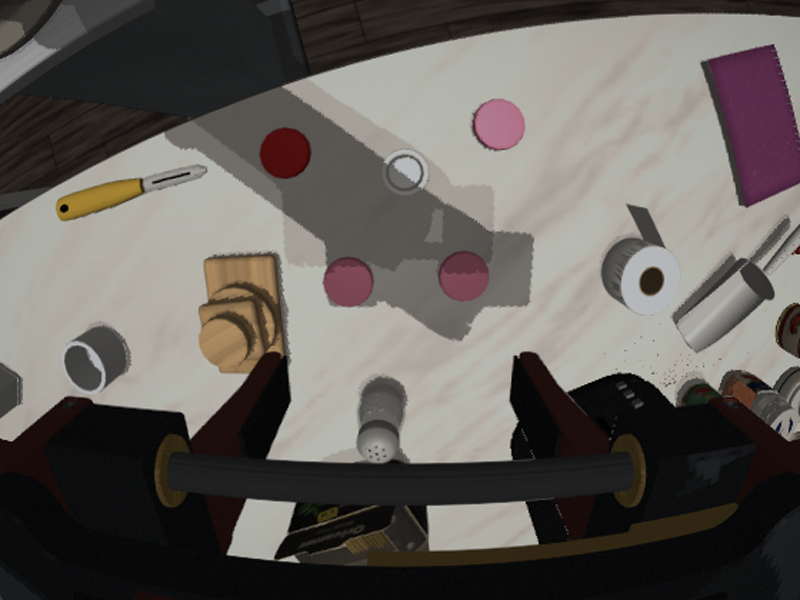

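View pics/wBb.png

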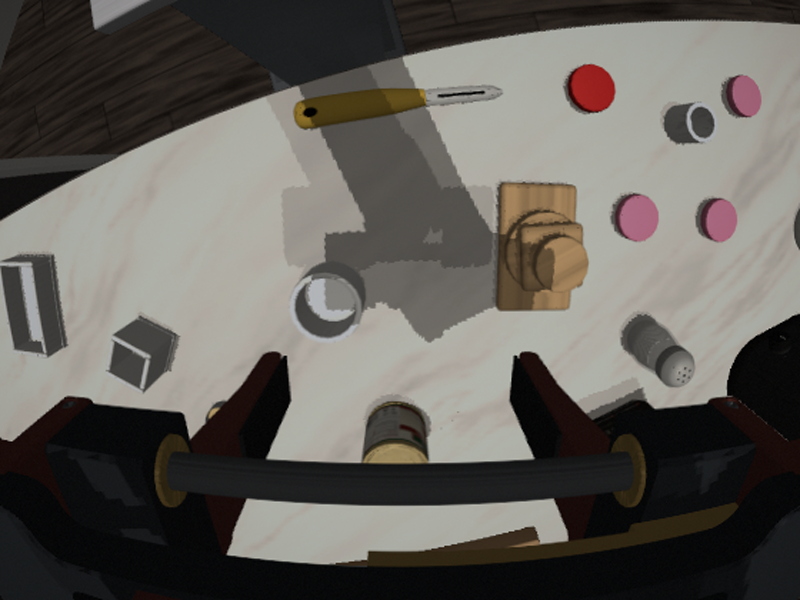

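A: pile top lid (228,341), oblong plate corners about (206,258),(276,253), small canister (405,172), round canister (95,358). B: pile top (562,263), oblong plate (500..577, 183..309), round canister (327,308), square canister (142,354), oblong canister at the left edge (35,305). I need one view further right.

Emit:
send_rows:
  increments:
    - [-0.1,-0.4,0,0,0,0]
    - [-0.19,-0.75,0,0,0,0]
    - [-0.19,-0.75,0,0,0,0]
    - [-0.19,-0.75,0,0,0,0]
    - [-0.19,-0.75,0,0,0,0]
    - [-0.19,-0.75,0,0,0,0]
    - [-0.19,-0.75,0,0,0,0]
    - [-0.19,-0.75,0,0,0,0]
    - [-0.1,-0.4,0,0,0,0]
    - [0,0,0,0,0,0]

```text
time: 3.55
tool_pos: [453.3, -182.8, 222.6]
orientation: [0.0, 0.125, 0.992, -0.0]
contact_force: [0.1, 0.3, 0.2]
grip_width: 87.9
grasp_force: 0.0
```

```bash
cat > mos.py <<'E'
from h import *
def mosaic(out,items):  # (tag,x0,y0,s) crops to 400x300 cells ; pixel = x0+px/s
    L=[]
    for tag,x0,y0,s in items:
        _,im=load(tag);c=im[y0:y0+int(300/s),x0:x0+int(400/s)]
        c=cv2.resize(c,None,fx=s,fy=s,interpolation=cv2.INTER_CUBIC)
        d=np.zeros((300,400,3),np.uint8);d[:c.shape[0],:c.shape[1]]=c[:300,:400];L.append(d)
    rows=[np.hstack(L[i:i+2]) for i in range(0,len(L),2)]
    cv2.imwrite(out,np.clip(np.vstack(rows).astype(float)*1.3,0,255).astype(np.uint8))
E
python3 - <<'E'
from h import *
from mos import *
p,im=shot('wC');cv2.imwrite('pics/wCb.png',cv2.resize(im,(800,600),interpolation=cv2.INTER_CUBIC))
mosaic('pics/m1.png',[('wA',130,170,4),('wB',335,120,3),('wA',250,90,6),('wB',450,60,6)])
E
```

```text
(no output)
```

View pics/wCb.png

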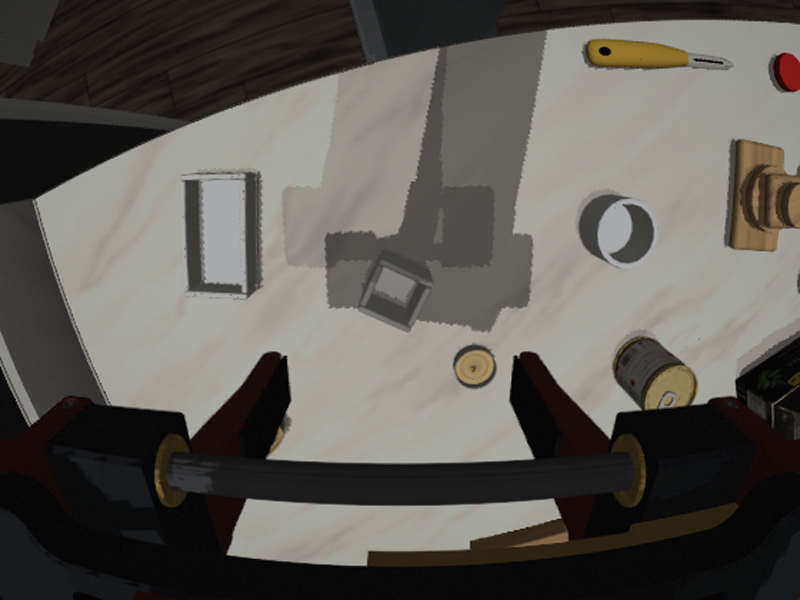

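View pics/m1.png

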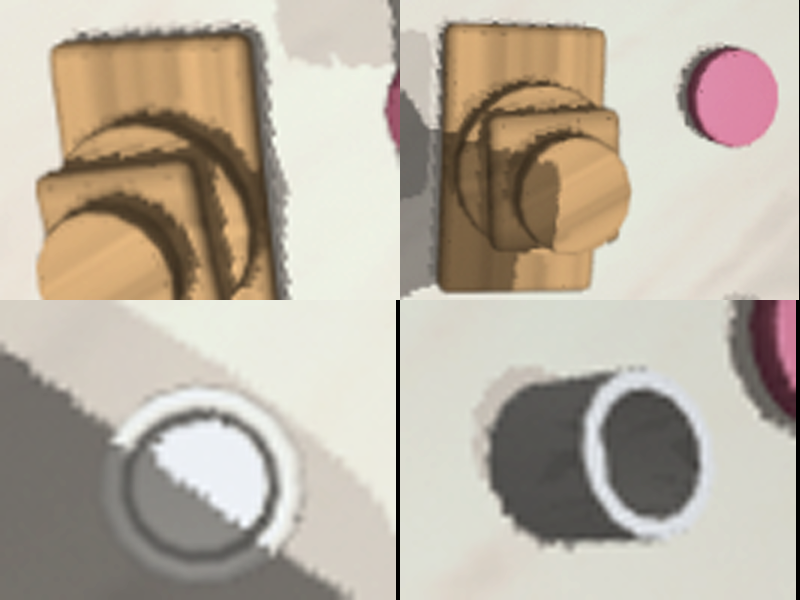

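C: oblong canister (222,235), square canister (395,290), round canister (619,232), with a brown ring-like tin at (474,367) that is not part of the job. m1: small lid top centre is A px (156,239) and B px (394,185). Small canister rim centre is A (283.5,120.5) and B (491.3,85.7). Next I crop the other canisters.

Run:
```python
from h import *
from mos import *
mosaic('pics/m2.png',[('wC',120,110,3.75),('wC',245,165,6),('wB',65,210,6),('wC',400,130,6)])
mosaic('pics/m3.png',[('wB',0,170,3.75),('wB',195,175,5),('wC',490,80,5),('wA',30,210,5)])
```

```text
(no output)
```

View pics/m2.png

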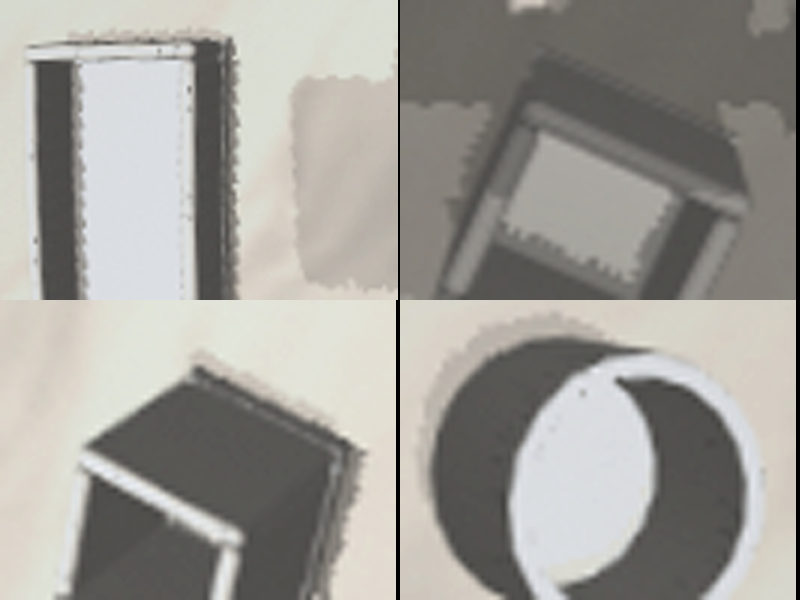

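View pics/m3.png

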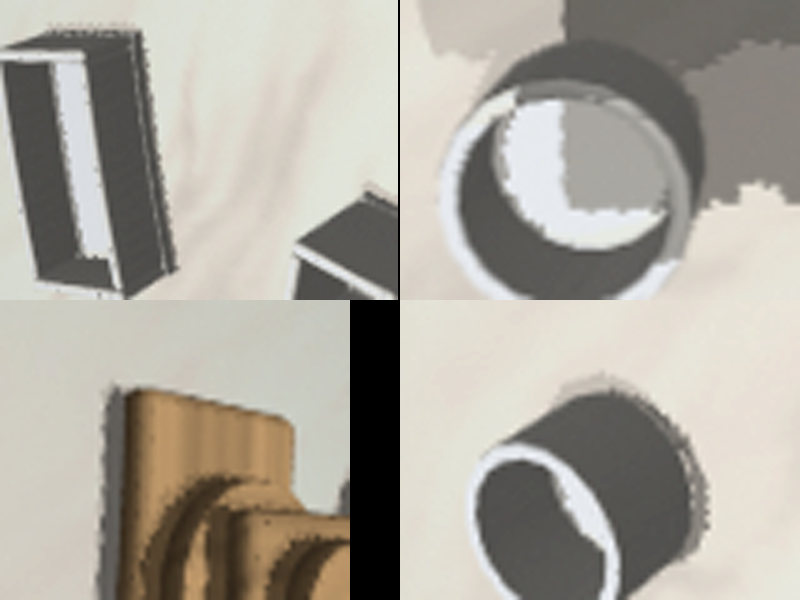

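```bash
cat > fit.py <<'E'
from h import *
from scipy.optimize import least_squares
a=np.linspace(0,2*np.pi,120)
def circ(D,obs,x0):
    P={t:load(t)[0] for t in obs}
    def f(v):
        r=[]
        for t,bb in obs.items():
            q=np.array([proj(P[t],np.array([v[0]+D/2*np.cos(k),v[1]+D/2*np.sin(k),v[2]]),True) for k in a])
            e=np.array([*q.min(0),*q.max(0)])
            r+=[e[i]-bb[i] for i in range(4) if bb[i] is not None]
        return r
    s=least_squares(f,x0,x_scale=10);return np.round(s.x,1),np.round(np.sqrt(np.mean(s.fun**2)),2)
def rect(L,W,obs,x0): # obs tag->list of ((sx,sy),px)
    P={t:load(t)[0] for t in obs}
    def f(v):
        c,s=np.cos(v[3]),np.sin(v[3]);r=[]
        for t,l in obs.items():
            for (sx,sy),u in l:
                dx,dy=sx*L/2,sy*W/2
                r+=list(proj(P[t],np.array([v[0]+c*dx-s*dy,v[1]+s*dx+c*dy,v[2]]),True)-u)
        return r
    s=least_squares(f,x0,x_scale=[10,10,10,.1]);return np.round(s.x,2),"deg",np.round(np.degrees(s.x[3]),1),np.round(np.sqrt(np.mean(s.fun**2)),2)
E
python3 - <<'E'
from fit import *
print("can_small",circ(36,{'wA':(267.2,104.3,300,136.7),'wB':(480.5,71.5,502.3,99.8)},[382,338,42]))
print("lid_small",circ(42,{'wA':(139.5,222,172,256),'wB':(375.7,165.7,412.3,204)},[463,169,76]))
print("can_round",circ(58,{'wA':(43.6,238.6,74.2,275),'wB':(202.6,191,253.4,239.4),'wC':(418.3,138.7,460.8,187.6)},[459,3,46]))
# image: up = toward robot (-x world), right = +y
TL,TR,BL,BR=(-1,-1),(-1,1),(1,-1),(1,1)
print("lid_obl",rect(108,66,{'wA':[(TL,(143.2,181)),(TR,(192,178.8))],'wB':[(TL,(350.3,128.7)),(TR,(403,130.3)),(BL,(348,216.7)),(BR,(398.3,216))],'wC':[(TL,(513.8,96.6+1.5)),(TR,(548.3,104))]},[463,169,19,-.3]))
print("lid_sq",rect(50,50,{'wB':[(TL,(365,159.3)),(TR,(407.7,156.7)),(BL,(365,202.3))],'wA':[(TL,(139.5,214.5)),(TR,(179.5,209.5))]},[463,169,57,-.3]))
print("can_obl",rect(102,58,{'wC':[(TL,(127.2,122)),(TR,(171.2,121.7)),(BL,(131.3,206)),(BR,(172.5,208.5))],'wB':[(TR,(22.4,184.4)),(BL,(9.9,245.2)),(BR,(33.3,249.2))]},[385,-317,36,-.3]))
print("can_sq",rect(44,44,{'wC':[(TL,(266.8,182.5)),(TR,(303,199.2)),(BL,(252.8,214.2)),(BR,(287.7,231))],'wB':[(TL,(79.2,235.3)),(TR,(105,250)),(BL,(77,264.6)),(BR,(101.5,273.7))]},[466,-184,54,-.7]))
E
```

```text
can_small (array([386.1, 348.5,  41.4]), np.float64(0.7))
lid_small (array([467.7, 184. ,  75.2]), np.float64(1.29))
can_round (array([465.7,   5.8,  44.7]), np.float64(0.68))
lid_obl (array([ 4.6810e+02,  1.8289e+02,  1.2580e+01, -2.3000e-01]), 'deg', np.float64(-13.0), np.float64(0.83))
lid_sq (array([ 4.6803e+02,  1.8418e+02,  5.1200e+01, -1.7000e-01]), 'deg', np.float64(-9.8), np.float64(0.7))
can_obl (array([ 3.8855e+02, -3.2044e+02,  3.0320e+01, -3.1000e-01]), 'deg', np.float64(-17.5), np.float64(0.94))
can_sq (array([ 470.2 , -187.24,   49.59,   -0.66]), 'deg', np.float64(-38.0), np.float64(1.87))
```

Run:
```python
from h import *
T=vision.camera_params("top");S=vision.camera_params("side")
for n,X,t,s in [("pile",(467.7,184,76),(346,299),(320,329)),("small",(386,348.5,42),(267,337),(256,401)),("round",(465.7,5.8,46),(427,303),(407,314)),("sq",(470,-187,54),(517,301),(485,282)),("obl",(388.5,-320.4,36),(579,341),0)]:
    X=np.array(X,float);print(n,np.round(proj(T,X)/.7,1),t,np.round(proj(S,X)/.7,1),s)
a=cv2.imread("pics/top0.png")[160:270,160:300];b=cv2.imread("pics/side0.png")[200:310,130:270]
cv2.imwrite("pics/m4.png",np.vstack([cv2.resize(i,(380,299),interpolation=cv2.INTER_CUBIC) for i in (a,b)]))
```

```text
pile [338.8 296.8] (346, 299) [319.2 326.8] (320, 329)
small [262. 335.] (267, 337) [252.5 399.9] (256, 401)
round [425.5 299.8] (427, 303) [405.5 312.8] (407, 314)
sq [518.6 299.1] (517, 301) [483.7 280.5] (485, 282)
obl [580.8 339.4] (579, 341) [560.9 285.5] 0
```

View pics/m4.png

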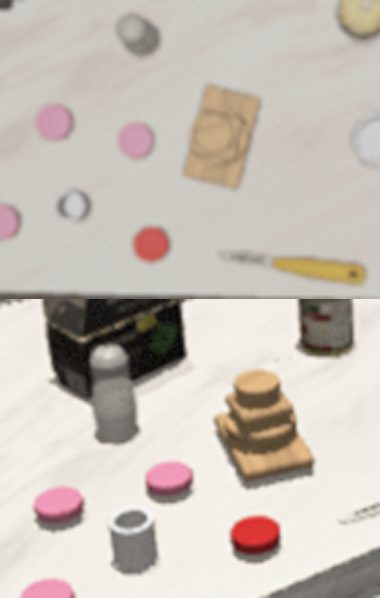

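Wrist-based positions agree with top and side to about 5 mm, and the heights (75, 41, 45, 50, 30, 13) fit the given 76/42/46/54/36/19. The lid meant is the wooden one on top of the pile. The pink discs (257,292), (300,302), (229,345) and the red disc (308,357) are the look-alikes. I go over the pile now.

Emit:
send_rows:
  increments:
    - [0.09,0.41,0.1,0,0,0]
    - [0.18,0.81,0.21,0,0,0]
    - [0.18,0.81,0.21,0,0,0]
    - [0.18,0.81,0.21,0,0,0]
    - [0.18,0.81,0.21,0,0,0]
    - [0.18,0.81,0.21,0,0,0]
    - [0.18,0.81,0.21,0,0,0]
    - [0.18,0.81,0.21,0,0,0]
    - [0.18,0.81,0.21,0,0,0]
    - [0.18,0.81,0.21,0,0,0]
    - [0.18,0.81,0.21,0,0,0]
    - [0.09,0.41,0.1,0,0,0]

```text
time: 4.85
tool_pos: [462.7, 188.1, 129.9]
orientation: [-0.001, 0.121, 0.993, 0.0]
contact_force: [0.3, -0.1, 0.8]
grip_width: 87.2
grasp_force: 0.0
```

Emit:
send_rows:
  increments:
    - [0,0,0,0,0,0]
    - [0,0,0,0,0,0]

```text
time: 5.05
tool_pos: [464.1, 182.5, 130.7]
orientation: [-0.0, 0.124, 0.992, -0.0]
contact_force: [0.7, -1.5, -0.6]
grip_width: 87.6
grasp_force: 0.0
```

```bash
cat >> h.py <<'E'
from scipy.spatial.transform import Rotation
def tool():
    s=monitor.observe();w,x,y,z=s["orientation"];return np.array(s["tool_pos"]),Rotation.from_quat([x,y,z,w]).as_matrix()
def go(x,y,z):
    p,R=tool();print("pos",p.round(1),"force",np.round(monitor.observe()["contact_force"],1),"units",np.round(R.T@(np.array([x,y,z])-p)/40,3))
E
python3 - <<'E'
from h import *
p,im=shot('wD');cv2.imwrite('pics/wDb.png',cv2.resize(im,(800,600),interpolation=cv2.INTER_CUBIC))
t,R=tool();go(466,183,59)
for y in(-44,0,44):print(y,proj(p,t+R@[0,y,0],True)/.7)
print("lid",proj(p,np.array([467.7,184,76]),True)/.7)
E
```

```text
pos [464.6 181.4 131. ] force [-0.2 -0.6 -0.2] units [-0.025  0.048  1.799]
-44 [285.62463622 376.00000677]
0 [396.89751478 377.44506459]
44 [508.44624783 376.05313484]
lid [404.08417007 333.41514586]
```

View pics/wDb.png

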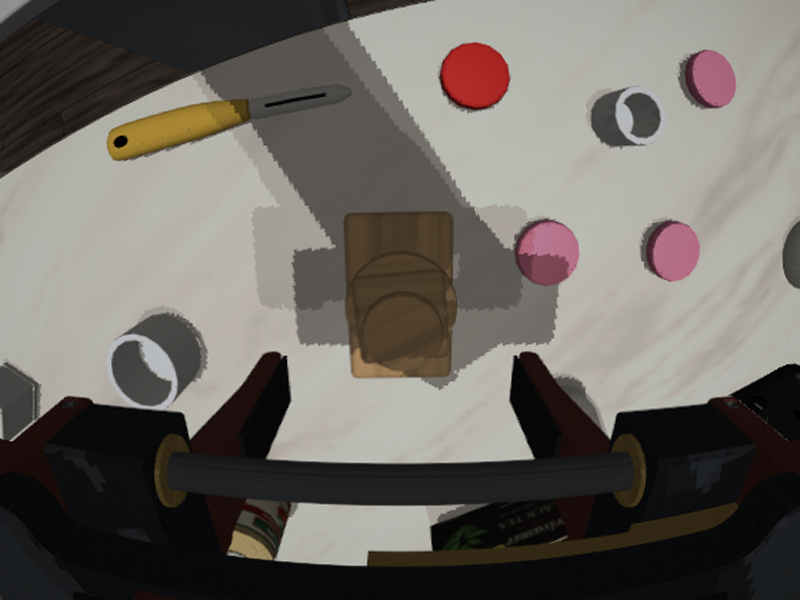

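Tips project where seen (within about 3 px), and the small lid is at (403,331) against a predicted (404,333), so calibration is confirmed. Grasp it.

Emit:
send_rows:
  increments:
    - [-0.02,0.03,0.4,0,0,0]
    - [-0.02,0.03,0.6,0,0,0]
    - [0,0,0.5,0,0,0]
    - [0,0,0.25,0,0,0]
    - [0,0,0,0,0,0]
    - [0,0,0,0,0,0]

```text
time: 5.75
tool_pos: [467.1, 184.5, 61.3]
orientation: [0.0, 0.125, 0.992, 0.0]
contact_force: [0.0, -0.5, 0.8]
grip_width: 87.8
grasp_force: 0.0
```

Emit:
send_rows:
  increments:
    - [0,0,0,0,0,0]
    - [0,0,0,0,0,0]
    - [0,0,0,0,0,0]
    - [0,0,0,0,0,0]
    - [0,0,0,0,0,0]
    - [0,0,0,0,0,0]
  claw: 0

```text
time: 6.35
tool_pos: [466.6, 185.0, 60.7]
orientation: [-0.0, 0.125, 0.992, 0.0]
contact_force: [-0.4, -0.7, 0.3]
grip_width: 43.2
grasp_force: 0.2
```

Emit:
send_rows:
  increments:
    - [0,0,0,0,0,0]
    - [0,0,0,0,0,0]
    - [0,0,-0.3,0,0,0]
    - [0,0,-0.6,0,0,0]
    - [0,0,-0.6,0,0,0]
    - [0.3,0.34,0,0,0,0]
    - [0.6,0.7,0,0,0,0]
    - [0.6,0.7,0,0,0,0]
    - [0.6,0.7,0,0,0,0]
    - [0.6,0.7,0,0,0,0]
    - [0.3,0.32,0,0,0,0]
    - [0,0,0,0,0,0]

```text
time: 7.55
tool_pos: [382.9, 351.8, 121.3]
orientation: [-0.0, 0.122, 0.993, 0.001]
contact_force: [0.2, 0.1, -0.6]
grip_width: 40.7
grasp_force: 30.0
```

Emit:
send_rows:
  increments:
    - [0,0,0,0,0,0]
    - [0,0,0,0,0,0]

```text
time: 7.75
tool_pos: [385.5, 347.2, 120.9]
orientation: [0.0, 0.126, 0.992, -0.0]
contact_force: [-0.3, -0.3, -1.2]
grip_width: 40.8
grasp_force: 30.0
```

Run:
```python
from h import *
p,im=shot('wE');cv2.imwrite('pics/wEb.png',cv2.resize(im,(800,600),interpolation=cv2.INTER_CUBIC))
print(monitor.observe()["grip_width"]);go(385.5,348.5,39.5)
print("can",proj(p,np.array([386,348.5,42]),True)/.7)
t,R=tool();print("lid?",proj(p,t+R@[0,0,-15],True)/.7)
```

```text
40.94659154911367
pos [385.4 347.4 120.8] force [ 0.4  0.4 -0.1] units [0.006 0.029 2.033]
can [400.59617035 313.71472048]
lid? [397.73155655 394.74712246]
```

View pics/wEb.png

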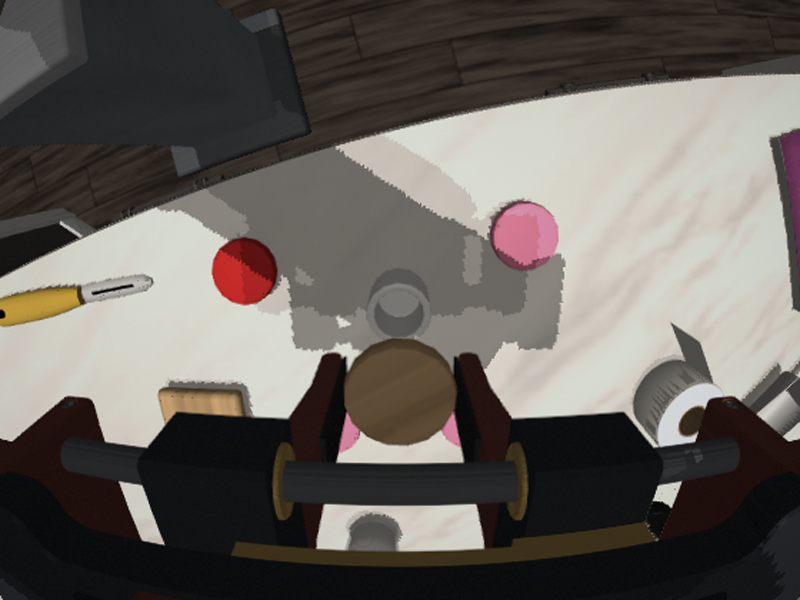

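Held small lid is at (400,392) and level. The canister rim is at (399,310), 4 px nearer the robot than predicted, so I shift 1.5 mm.

Emit:
send_rows:
  increments:
    - [0.03,0.02,0.3,0,0,0]
    - [0.02,0,0.6,0,0,0]
    - [0,0,0.6,0,0,0]
    - [0,0,0.35,0,0,0]
    - [0,0,0.17,0,0,0]
    - [0,0,0,0,0,0]
    - [0,0,0,0,0,0]
    - [0,0,0,0,0,0]

```text
time: 8.65
tool_pos: [383.0, 349.9, 40.1]
orientation: [0.0, 0.125, 0.992, 0.0]
contact_force: [0.2, -0.6, -0.9]
grip_width: 40.9
grasp_force: 30.0
```

Emit:
send_rows:
  increments:
    - [0,0,0,0,0,0]
    - [0,0,0,0,0,0]
    - [0,0,0,0,0,0]
    - [0,0,-0.4,0,0,0]
    - [0,0,-0.8,0,0,0]
    - [0,0,-0.8,0,0,0]
    - [0,0,-0.3,0,0,0]
    - [0,0,0,0,0,0]
  claw: 0.85

```text
time: 9.45
tool_pos: [383.7, 351.1, 133.5]
orientation: [0.001, 0.125, 0.992, 0.002]
contact_force: [1.0, 0.1, 0.3]
grip_width: 74.7
grasp_force: 0.0
```

Emit:
send_rows:
  increments:
    - [-0.3,-0.35,0,0,0,0]
    - [-0.61,-0.7,0,0,0,0]
    - [-0.61,-0.7,0,0,0,0]
    - [-0.61,-0.7,0,0,0,0]
    - [-0.61,-0.7,0,0,0,0]
    - [-0.3,-0.35,0,0,0,0]
    - [0,0,0,0,0,0]
    - [0,0,0,0,0,0]
    - [0,0,0,0,0,0]

```text
time: 10.35
tool_pos: [465.0, 185.7, 131.2]
orientation: [-0.001, 0.123, 0.992, -0.0]
contact_force: [-0.7, 0.1, 0.1]
grip_width: 74.7
grasp_force: 0.0
```

Run:
```python
from h import *
p,im=shot('wF');go(468,184,41)
c=cv2.resize(im[60:300,180:500],(800,600),interpolation=cv2.INTER_CUBIC);cv2.imwrite('pics/wFb.png',c) # px=180+x*.4, 60+y*.4
for n,X in [("sqtop",(468,184,57)),("rndtop",(468,184,38)),("obltop",(468,183,19)),("small lid",(386,348.5,54))]:print(n,(proj(p,np.array(X,float),True)-[180,60])/.4)
```

```text
pos [465.3 185.7 131.5] force [-0.1 -0.3 -0.5] units [-0.078 -0.025  2.262]
sqtop [243.20899062 413.20856905]
rndtop [243.58388526 394.36837296]
obltop [241.16818178 378.57166418]
small lid [681.2746192   48.66361025]
```

View pics/wFb.png

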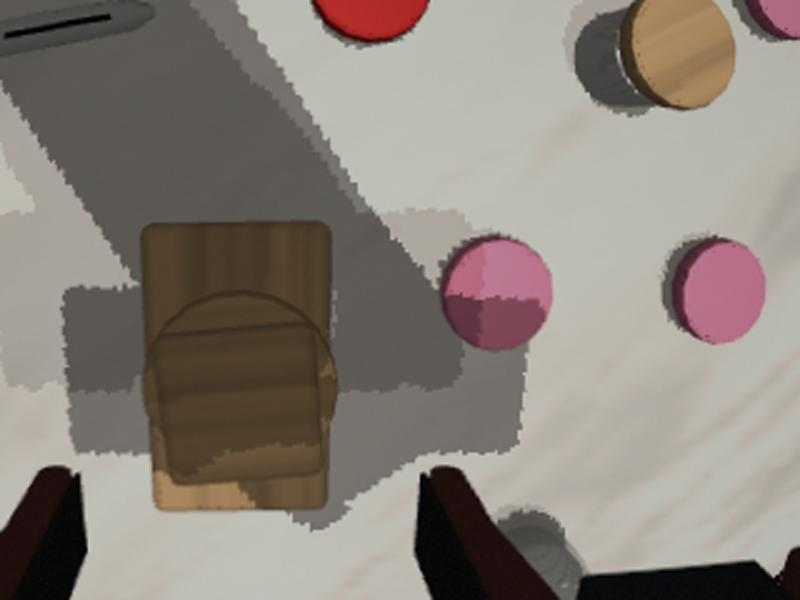

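The small lid sits on its canister at (678,50). Square lid top centre is at (243,404), turned about 5° counter-clockwise from the gripper. Round centre is about (240,385), and the oblong lid is in line with the tool.

Emit:
send_rows:
  increments:
    - [-0.02,-0.04,0.4,0,0,-0.3]
    - [0,0,0.7,0,0,-0.3]
    - [0,0,0.7,0,0,0]
    - [0,0,0.3,0,0,0]
    - [0,0,0.15,0,0,0]
    - [0,0,0,0,0,0]
    - [0,0,0,0,0,0]

```text
time: 11.15
tool_pos: [467.0, 183.0, 42.7]
orientation: [0.001, 0.083, 0.997, 0.0]
contact_force: [-0.0, 0.6, 0.1]
grip_width: 74.6
grasp_force: 0.0
```

Emit:
send_rows:
  increments:
    - [0,0,0,0,0,0]
    - [0,0,0,0,0,0]
    - [0,0,0,0,0,0]
    - [0,0,0,0,0,0]
    - [0,0,0,0,0,0]
    - [0,0,0,0,0,0]
  claw: 0

```text
time: 11.75
tool_pos: [466.7, 182.7, 42.2]
orientation: [0.0, 0.083, 0.997, 0.0]
contact_force: [-1.8, -0.2, 5.9]
grip_width: 49.8
grasp_force: 30.0
```

Emit:
send_rows:
  increments:
    - [0,0,-0.3,0,0,0]
    - [0,0,-0.7,0,0,0]
    - [0,0,-0.8,0,0,0]
    - [0,0,-0.4,0,0,0]
    - [0,0,0,0,0,0]

```text
time: 12.25
tool_pos: [467.9, 183.2, 132.4]
orientation: [0.002, 0.083, 0.997, 0.001]
contact_force: [-0.3, 0.6, -0.5]
grip_width: 49.6
grasp_force: 30.0
```

Run:
```python
from h import *
# refit square canister at known rim height
from fit import *
TL,TR,BL,BR=(-1,-1),(-1,1),(1,-1),(1,1)
def rz(L,W,obs,z,x0):
    P={t:load(t)[0] for t in obs}
    def f(v):
        c,s=np.cos(v[2]),np.sin(v[2]);r=[]
        for t,l in obs.items():
            for (a,b),u in l:
                dx,dy=a*L/2,b*W/2;r+=list(proj(P[t],np.array([v[0]+c*dx-s*dy,v[1]+s*dx+c*dy,z]),True)-u)
        return r
    s=least_squares(f,x0,x_scale=[10,10,.1]);return np.round(s.x,2),np.degrees(s.x[2]).round(1),np.round(s.fun,1)
print(rz(44,44,{'wC':[(TL,(266.8,182.5)),(TR,(303,199.2)),(BL,(252.8,214.2)),(BR,(287.7,231))]},54,[466,-184,-.7]))
print(rz(44,44,{'wB':[(TL,(79.2,235.3)),(TR,(105,250)),(BL,(77,264.6)),(BR,(101.5,273.7))]},54,[466,-184,-.7]))
print(rz(102,58,{'wC':[(TL,(127.2,122)),(TR,(171.2,121.7)),(BL,(131.3,206)),(BR,(172.5,208.5))]},36,[388,-320,-.3]))
s=monitor.observe();print(s["tool_pos"],s["orientation"],s["grip_width"],s["grasp_force"])
```

```text
(array([ 468.24, -186.45,   -0.69]), np.float64(-39.4), array([ 0.4, -2.4,  2.3, -1.8, -2.5,  2.5, -0.3,  2.1]))
(array([ 470.2 , -185.05,   -0.62]), np.float64(-35.4), array([-1.2, -0.1,  1.6, -2. , -1.9, -0.6,  1. ,  3.1]))
(array([ 3.8848e+02, -3.1756e+02, -3.0000e-01]), np.float64(-17.3), array([-1.2, -0.5,  1.3, -1.3, -1.9,  1.2,  1.3,  0.9]))
[467.90897688 183.2393944  132.43991085] [0.00195131 0.08303863 0.9965433  0.0014943 ] 49.55978592611124 29.995464384555817
```

```bash
cat >> h.py <<'E'
def plan(x,y,z,dyaw,n):
    p,R=tool();R=Rotation.from_euler('z',np.arctan2(R[1,0],R[0,0]))*Rotation.from_euler('x',np.pi)
    w=np.r_[.5,np.ones(n-2),.5];w/=w.sum();d=np.array([x,y,z])-p
    for k in w:
        print(np.r_[(R.inv().apply(d*k)/40),0,0,-dyaw*k/8].round(2).tolist(),end=",")
        R=Rotation.from_euler('z',dyaw*k,degrees=True)*R
    print()
E
python3 -c "
from h import *
plan(469,-186,130,-28.5,12)"
```

```text
[-0.07, -0.41, 0.0, 0.0, 0.0, 0.16],[-0.16, -0.82, 0.01, 0.0, 0.0, 0.32],[-0.2, -0.82, 0.01, 0.0, 0.0, 0.32],[-0.23, -0.81, 0.01, 0.0, 0.0, 0.32],[-0.27, -0.79, 0.01, 0.0, 0.0, 0.32],[-0.31, -0.78, 0.01, 0.0, 0.0, 0.32],[-0.34, -0.77, 0.01, 0.0, 0.0, 0.32],[-0.37, -0.75, 0.01, 0.0, 0.0, 0.32],[-0.41, -0.73, 0.01, 0.0, 0.0, 0.32],[-0.44, -0.71, 0.01, 0.0, 0.0, 0.32],[-0.47, -0.69, 0.01, 0.0, 0.0, 0.32],[-0.25, -0.34, 0.0, 0.0, 0.0, 0.16],
```

Emit:
send_rows:
  increments:
    - [-0.07,-0.41,0,0,0,0.16]
    - [-0.16,-0.82,0.01,0,0,0.32]
    - [-0.2,-0.82,0.01,0,0,0.32]
    - [-0.23,-0.81,0.01,0,0,0.32]
    - [-0.27,-0.79,0.01,0,0,0.32]
    - [-0.31,-0.78,0.01,0,0,0.32]
    - [-0.34,-0.77,0.01,0,0,0.32]
    - [-0.37,-0.75,0.01,0,0,0.32]
    - [-0.41,-0.73,0.01,0,0,0.32]
    - [-0.44,-0.71,0.01,0,0,0.32]
    - [-0.47,-0.69,0.01,0,0,0.32]
    - [-0.25,-0.34,0,0,0,0.16]

```text
time: 13.45
tool_pos: [466.2, -189.8, 124.8]
orientation: [-0.001, 0.326, 0.945, -0.001]
contact_force: [0.9, -0.6, -0.2]
grip_width: 49.7
grasp_force: 30.0
```

Emit:
send_rows:
  increments:
    - [0,0,0,0,0,0]
    - [0,0,0,0,0,0]
    - [0,0,0,0,0,0]

```text
time: 13.75
tool_pos: [468.3, -184.4, 125.4]
orientation: [-0.001, 0.322, 0.947, 0.0]
contact_force: [-0.1, 0.4, 0.3]
grip_width: 49.8
grasp_force: 30.0
```

Run:
```python
from h import *
p,im=shot('wG');go(469,-186,52)
c=cv2.resize(im[120:330,140:420],(800,600),interpolation=cv2.INTER_CUBIC);cv2.imwrite('pics/wGb.png',c)
f=lambda X:((proj(p,np.array(X,float),True)-[140,120])/.35).round(1)
for b in(35,38,41):
    R2=Rotation.from_euler('z',-b,degrees=True)
    print(b,[f(np.array([469,-186,54])+R2.apply([a*22,c*22,0])).tolist() for a,c in((-1,-1),(-1,1),(1,1))])
t,R=tool();print("centre",f((469,-186,54)),"lid",f(t+R@[0,0,-15]))
```

```text
pos [ 468.6 -184.6  125.7] force [ 0.4 -0.6  0.1] units [-0.031 -0.022  1.841]
35 [[303.2, 223.1], [472.0, 215.6], [475.3, 371.4]]
38 [[307.4, 218.7], [476.4, 219.9], [471.0, 375.3]]
41 [[311.8, 214.6], [480.5, 224.3], [466.6, 379.0]]
centre [391.4 299.3] lid [392.9 450.4]
```

View pics/wGb.png

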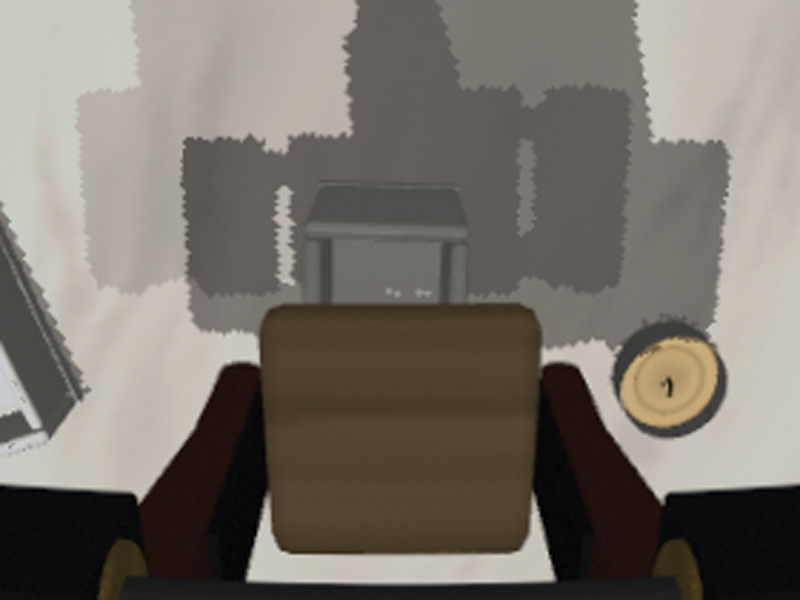

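```bash
cat >> fit.py <<'E'
def rectz(L,W,tag,obs,z,x0):
    P=load(tag)[0]
    def f(v):
        c,s=np.cos(v[2]),np.sin(v[2]);r=[]
        for (a,b),u in obs:
            dx,dy=a*L/2,b*W/2;r+=list(proj(P,np.array([v[0]+c*dx-s*dy,v[1]+s*dx+c*dy,z]),True)-u)
        return r
    s=least_squares(f,x0,x_scale=[10,10,.1]);return s.x,np.degrees(s.x[2]).round(1),np.round(s.fun,1)
E
python3 - <<'E'
from fit import *
k=lambda x,y:(140+.35*x,120+.35*y)
TL,TR,BL,BR=(-1,-1),(-1,1),(1,-1),(1,1)
t,R=tool()
l=rectz(50,50,'wG',[(TL,k(261,304)),(TR,k(541,304)),(BL,k(271,554)),(BR,k(531,554))],t[2]+14.8,[468,-185,-.66])
c=rectz(44,44,'wG',[(TL,k(304,223)),(TR,k(469,226))],54,[468,-185,-.66])
print(t,l,c);d=R.T@np.r_[c[0][:2]-l[0][:2],0];print("lid->can tool mm",d,"units",d/40)
E
```

```text
[ 468.56161167 -184.59250784  125.65497681] (array([ 467.63069424, -182.03961055,   -0.65576587]), np.float64(-37.6), array([-2.5,  0.8,  2.5,  0.8, -0.3, -0.8,  0.2, -0.9])) (array([ 469.09753861, -188.18353661,   -0.67522605]), np.float64(-38.7), array([-0.7,  0. ,  0.6,  0. ]))
lid->can tool mm [-4.9055559  -3.97931583 -0.00516509] units [-0.1226389  -0.0994829  -0.00012913]
```

Canister rim's near edge is (304,222)–(469,226), and the held lid centre is about (400,430). I correct by (-4.9,-4.0) mm in the tool frame plus 1°, then lower.

Emit:
send_rows:
  increments:
    - [-0.06,-0.05,0.2,0,0,0.12]
    - [-0.06,-0.05,0.4,0,0,0]
    - [0,0,0.5,0,0,0]
    - [0,0,0.4,0,0,0]
    - [0,0,0.2,0,0,0]
    - [0,0,0.13,0,0,0]
    - [0,0,0,0,0,0]
    - [0,0,0,0,0,0]
    - [0,0,0,0,0,0]

```text
time: 14.75
tool_pos: [470.3, -192.4, 53.3]
orientation: [0.001, 0.331, 0.944, 0.0]
contact_force: [-0.3, -0.0, -0.1]
grip_width: 49.6
grasp_force: 30.0
```

```bash
python3 -c "
from h import *
go(470,-190.8,51.5)"
```

```text
pos [ 470.3 -192.4   53.3] force [-0.3 -0.  -0.1] units [0.031 0.028 0.044]
```

Emit:
send_rows:
  increments:
    - [0.03,0.03,0.03,0,0,0]
    - [0,0,0,0,0,0]
    - [0,0,0,0,0,0]

```text
time: 15.05
tool_pos: [469.7, -190.5, 51.6]
orientation: [0.0, 0.331, 0.944, 0.0]
contact_force: [0.8, -0.2, -0.0]
grip_width: 49.9
grasp_force: 30.0
```

Emit:
send_rows:
  increments:
    - [0,0,0,0,0,0]
    - [0,0,0,0,0,0]
    - [0,0,0,0,0,0]
    - [0,0,-0.4,0,0,0]
    - [0,0,-0.8,0,0,0]
    - [0,0,-0.8,0,0,0]
    - [0,0,0,0,0,0]
    - [0,0,0,0,0,0]
  claw: 1

```text
time: 15.85
tool_pos: [470.0, -190.5, 131.8]
orientation: [0.001, 0.331, 0.944, 0.0]
contact_force: [0.2, -0.5, -0.4]
grip_width: 87.9
grasp_force: 0.0
```

Run:
```python
from h import *
p,im=shot('wH');print(tool()[0])
plan(465.5,183.5,128,38-14,12)
```

```text
[ 468.92239324 -190.18997382  130.60507821]
[0.27, 0.33, 0.0, 0.0, 0.0, -0.14],[0.52, 0.67, 0.01, 0.0, 0.0, -0.27],[0.5, 0.69, 0.01, 0.0, 0.0, -0.27],[0.47, 0.71, 0.01, 0.0, 0.0, -0.27],[0.44, 0.72, 0.01, 0.0, 0.0, -0.27],[0.42, 0.74, 0.01, 0.0, 0.0, -0.27],[0.39, 0.76, 0.01, 0.0, 0.0, -0.27],[0.36, 0.77, 0.01, 0.0, 0.0, -0.27],[0.33, 0.78, 0.01, 0.0, 0.0, -0.27],[0.3, 0.8, 0.01, 0.0, 0.0, -0.27],[0.27, 0.81, 0.01, 0.0, 0.0, -0.27],[0.12, 0.41, 0.0, 0.0, 0.0, -0.14],
```

Emit:
send_rows:
  increments:
    - [0.27,0.33,0,0,0,-0.14]
    - [0.52,0.67,0.01,0,0,-0.27]
    - [0.5,0.69,0.01,0,0,-0.27]
    - [0.47,0.71,0.01,0,0,-0.27]
    - [0.44,0.72,0.01,0,0,-0.27]
    - [0.42,0.74,0.01,0,0,-0.27]
    - [0.39,0.76,0.01,0,0,-0.27]
    - [0.36,0.77,0.01,0,0,-0.27]
    - [0.33,0.78,0.01,0,0,-0.27]
    - [0.3,0.8,0.01,0,0,-0.27]
    - [0.27,0.81,0.01,0,0,-0.27]
    - [0.12,0.41,0,0,0,-0.14]

```text
time: 17.15
tool_pos: [465.5, 186.5, 126.2]
orientation: [-0.001, 0.126, 0.992, -0.0]
contact_force: [-0.2, -1.0, 0.1]
grip_width: 87.8
grasp_force: 0.0
```

Emit:
send_rows:
  increments:
    - [0,0,0,0,0,0]
    - [0,0,0,0,0,0]
    - [0,0,0,0,0,0]

```text
time: 17.45
tool_pos: [466.6, 181.4, 127.2]
orientation: [-0.0, 0.13, 0.991, -0.001]
contact_force: [0.6, -0.3, -0.2]
grip_width: 87.8
grasp_force: 0.0
```

Run:
```python
from fit import *
p,im=shot('wI');t,R=tool();print(t.round(1),"yaw",np.degrees(np.arctan2(R[1,0],R[0,0])))
# G: lid offset in tool frame
tg=np.array([468.56,-184.59]);lg=np.array([467.63,-182.04]);a=np.radians(-37.6)
# tool x axis in world = -(cos a, sin a); y = (-sin a, cos a)
X=-np.array([np.cos(a),np.sin(a)]);Y=np.array([-np.sin(a),np.cos(a)])
print("G sq lid offset tool",X@(lg-tg),Y@(lg-tg))
k=lambda x,y:(180+.4*x,60+.4*y)
TL,TR,BL,BR=(-1,-1),(-1,1),(1,-1),(1,1)
print("F sq",rectz(50,50,'wF',[(TL,k(156,339)),(TR,k(317,321)),(BL,k(176,486)),(BR,k(324,474))],57,[466,184,-.16]))
print("F obl",rectz(108,66,'wF',[(TL,k(140,222)),(TR,k(331,220)),(BL,k(153,511)),(BR,k(328,511))],19,[466,184,-.2]))
P=load('wF')[0]
def f(v):
    q=np.array([proj(P,np.array([v[0]+33*np.cos(i),v[1]+33*np.sin(i),38]),True) for i in a_]);return [q[:,0].min()-(180+.4*145),q[:,0].max()-(180+.4*337),q[:,1].min()-(60+.4*290)]
from fit import a as a_
s=least_squares(f,[466,184]);print("F rnd",s.x,s.fun)
# I: wood mask bbox for comparison
hsv=cv2.cvtColor(im,cv2.COLOR_BGR2HSV);m=((hsv[...,0]>8)&(hsv[...,0]<28)&(hsv[...,1]>90)&(hsv[...,2]>30)).astype(np.uint8)
m[260:]=0;n,lab,st,c=cv2.connectedComponentsWithStats(m)
for i in range(1,n):
    if st[i,4]>400:print(st[i],c[i])
i=1+np.argmax(st[1:,4]);cn=max(cv2.findContours((lab==i).astype(np.uint8),0,1)[0],key=cv2.contourArea)
print(cv2.approxPolyDP(cn,4,True)[:,0].tolist(), cv2.minAreaRect(cn))
print("pred obl corners",[proj(p,np.array([466,184,19])+Rotation.from_euler('z',-13.5,degrees=True).apply([x*54,y*33,0]),True).round(1).tolist() for x,y in(TL,TR,BR,BL)])
```

```text
[466.7 182.  127.4] yaw 165.03866782153392
G sq lid offset tool 2.292699536268572 1.4529035881275623
F sq (array([ 4.66260815e+02,  1.84438924e+02, -1.55978215e-01]), np.float64(-8.9), array([-1.3, -1. ,  0.6,  0.2, -1.3,  0.8,  2. ,  0.3]))
F obl (array([ 4.65897574e+02,  1.82314150e+02, -2.37387087e-01]), np.float64(-13.6), array([-0.6,  0. ,  0.8, -0.2, -0.2,  0.4, -0. , -0.2]))
F rnd [465.93685391 183.60954137] [-1.44364006  1.43579853  0.10121396]
[ 432   48   47   51 1798] [455.12736374  73.04226919]
[  72   68  101   44 2267] [120.18217909  87.94353772]
[ 239  146   81  114 8453] [279.17544067 202.08245593]
[[242, 148], [246, 259], [314, 259], [319, 216], [314, 147]] ((279.7164001464844, 202.99278259277344), (114.23656463623047, 78.123291015625), 88.09085083007812)
pred obl corners [[240.0, 146.4], [319.1, 144.3], [318.4, 262.6], [247.1, 264.4]]
```

Emit:
send_rows:
  increments:
    - [0,0,0.4,0,0,0]
    - [0,0,0.7,0,0,0]
    - [0,0,0.7,0,0,0]
    - [0,0,0.5,0,0,0]
    - [0,0,0.2,0,0,0]
    - [0,0,0.11,0,0,0]
    - [0,0,0,0,0,0]
    - [0,0,0,0,0,0]

```text
time: 18.35
tool_pos: [467.3, 183.9, 23.9]
orientation: [0.001, 0.129, 0.992, 0.0]
contact_force: [-0.2, 0.1, -0.3]
grip_width: 87.8
grasp_force: 0.0
```

Emit:
send_rows:
  increments:
    - [0,0,0,0,0,0]
    - [0,0,0,0,0,0]
    - [0,0,0,0,0,0]
    - [0,0,0,0,0,0]
    - [0,0,0,0,0,0]
  claw: 0

```text
time: 18.85
tool_pos: [466.7, 183.9, 23.4]
orientation: [0.0, 0.129, 0.992, 0.0]
contact_force: [-1.3, -0.6, 4.8]
grip_width: 64.8
grasp_force: 30.0
```

Emit:
send_rows:
  increments:
    - [0,0,-0.3,0,0,0]
    - [0,0,-0.7,0,0,0]
    - [0,0,-0.8,0,0,0]
    - [0,0,-0.6,0,0,0]
    - [0,0,0,0,0,0]

```text
time: 19.35
tool_pos: [468.6, 184.7, 122.5]
orientation: [0.002, 0.129, 0.992, 0.002]
contact_force: [0.2, -0.0, -0.2]
grip_width: 64.9
grasp_force: 30.0
```

Run:
```python
from h import *
p,R=tool();print(p,monitor.observe()["grip_width"])
plan(465.5,4.5,110,0,9)
```

```text
[468.62807419 184.6655778  122.48327026] 64.92878425995292
[-0.07, -0.27, 0.02, 0.0, 0.0, 0.0],[-0.13, -0.55, 0.04, 0.0, 0.0, 0.0],[-0.13, -0.55, 0.04, 0.0, 0.0, 0.0],[-0.13, -0.55, 0.04, 0.0, 0.0, 0.0],[-0.13, -0.55, 0.04, 0.0, 0.0, 0.0],[-0.13, -0.55, 0.04, 0.0, 0.0, 0.0],[-0.13, -0.55, 0.04, 0.0, 0.0, 0.0],[-0.13, -0.55, 0.04, 0.0, 0.0, 0.0],[-0.07, -0.27, 0.02, 0.0, 0.0, 0.0],
```

Emit:
send_rows:
  increments:
    - [-0.07,-0.27,0,0,0,0]
    - [-0.13,-0.55,0,0,0,0]
    - [-0.13,-0.55,0,0,0,0]
    - [-0.13,-0.55,0,0,0,0]
    - [-0.13,-0.55,0,0,0,0]
    - [-0.13,-0.55,0,0,0,0]
    - [-0.13,-0.55,0,0,0,0]
    - [-0.13,-0.55,0,0,0,0]
    - [-0.07,-0.27,0,0,0,0]
    - [0,0,0,0,0,0]
    - [0,0,0,0,0,0]
    - [0,0,0,0,0,0]

```text
time: 20.55
tool_pos: [462.3, 4.4, 118.8]
orientation: [-0.0, 0.128, 0.992, 0.0]
contact_force: [-0.4, 0.6, -0.7]
grip_width: 64.8
grasp_force: 30.0
```

Run:
```python
from fit import *
p,im=shot('wJ');t,R=tool();print(t.round(1))
hsv=cv2.cvtColor(im,cv2.COLOR_BGR2HSV)
m=((hsv[...,0]>8)&(hsv[...,0]<28)&(hsv[...,1]>90)&(hsv[...,2]>30)).astype(np.uint8);m[330:]=0
n,lab,st,c=cv2.connectedComponentsWithStats(m)
for i in range(1,n):
    if st[i,4]>400:print(st[i],c[i].round(1))
def box(D,X):
    q=np.array([proj(p,np.array(X)+[D/2*np.cos(i),D/2*np.sin(i),0],True) for i in a]);return q.min(0).round(1),q.max(0).round(1)
print("lid pred",box(66,t+R@[0,0,-14.6]));print("can pred",box(58,[465.7,5.8,46]))
# edge columns/rows of the canister around the predicted centre
(x0,y0),(x1,y1)=box(58,[465.7,5.8,46]);g=im.astype(int).sum(2)//3
cx=int((x0+x1)/2);print("col",cx,list(enumerate(g[int(y0)-25:int(y0)+14,cx].tolist(),int(y0)-25)))
for r in(int(y0)+12,int(y0)+18):
    print("row",r,int(x0)-10,g[r,int(x0)-10:int(x0)+16].tolist(),int(x1)-15,g[r,int(x1)-15:int(x1)+12].tolist())
cv2.imwrite('pics/wJb.png',cv2.resize(im[120:330,140:420],(400,300),interpolation=cv2.INTER_CUBIC))
```

```text
[462.4   4.3 118.9]
[ 246   15  127   34 3059] [306.7  29.7]
[ 429  108   68  117 6640] [462.3 166.3]
[  217   211   130   114 11248] [279.9 268.2]
[  53  253   49   52 1337] [ 74.9 275.3]
lid pred (array([214.2, 214.9]), array([341.9, 327.6]))
can pred (array([243.7, 188.4]), array([319.2, 259.7]))
col 281 [(163, 91), (164, 91), (165, 90), (166, 90), (167, 90), (168, 90), (169, 89), (170, 89), (171, 89), (172, 89), (173, 89), (174, 90), (175, 89), (176, 89), (177, 89), (178, 85), (179, 78), (180, 78), (181, 78), (182, 78), (183, 78), (184, 78), (185, 78), (186, 78), (187, 77), (188, 82), (189, 113), (190, 119), (191, 116), (192, 109), (193, 104), (194, 100), (195, 106), (196, 107), (197, 107), (198, 107), (199, 107), (200, 107), (201, 107)]
row 200 233 [90, 90, 90, 89, 90, 89, 89, 90, 90, 91, 90, 90, 90, 89, 90, 91, 81, 74, 75, 76, 92, 104, 108, 108, 108, 107] 304 [109, 109, 105, 84, 77, 75, 76, 88, 90, 90, 91, 91, 91, 91, 91, 91, 90, 91, 91, 90, 90, 91, 91, 91, 90, 91, 91]
row 206 233 [89, 89, 89, 89, 90, 90, 90, 90, 90, 90, 90, 91, 91, 87, 77, 94, 105, 107, 106, 106, 105, 103, 99, 105, 107, 107] 304 [100, 103, 104, 104, 106, 107, 106, 108, 87, 81, 90, 90, 91, 91, 91, 90, 91, 91, 91, 91, 91, 91, 91, 91, 90, 91, 91]
```

Lid held at px (282,270). Canister rim's near edge is at row 188.5, centre column 280. Correct by (-4.2,-0.9) mm and lower.

Emit:
send_rows:
  increments:
    - [-0.05,-0.01,0.2,0,0,0]
    - [-0.06,-0.01,0.4,0,0,0]
    - [0,0,0.5,0,0,0]
    - [0,0,0.4,0,0,0]
    - [0,0,0.2,0,0,0]
    - [0,0,0.17,0,0,0]
    - [0,0,0,0,0,0]
    - [0,0,0,0,0,0]
    - [0,0,0,0,0,0]

```text
time: 21.55
tool_pos: [466.8, 1.4, 44.7]
orientation: [0.0, 0.129, 0.992, 0.0]
contact_force: [-0.0, 0.5, 0.1]
grip_width: 64.8
grasp_force: 30.0
```

```bash
python3 -c "
from h import *
go(466.3,2.4,43.6)"
```

```text
pos [466.8   1.4  44.7] force [-0.   0.5  0.1] units [0.019 0.02  0.028]
```

Emit:
send_rows:
  increments:
    - [0.02,0.02,0.02,0,0,0]
    - [0,0,0,0,0,0]
    - [0,0,0,0,0,0]

```text
time: 21.85
tool_pos: [465.9, 2.4, 43.6]
orientation: [0.0, 0.129, 0.992, 0.0]
contact_force: [-0.4, -0.8, -0.1]
grip_width: 64.6
grasp_force: 30.0
```

Emit:
send_rows:
  increments:
    - [0,0,0,0,0,0]
    - [0,0,0,0,0,0]
    - [0,0,0,0,0,0]
    - [0,0,-0.4,0,0,0]
    - [0,0,-0.8,0,0,0]
    - [0,0,-0.8,0,0,0]
    - [0,0,0,0,0,0]
    - [0,0,0,0,0,0]
  claw: 1

```text
time: 22.65
tool_pos: [466.2, 2.6, 123.9]
orientation: [0.001, 0.129, 0.992, 0.0]
contact_force: [-1.6, 0.3, -0.4]
grip_width: 87.9
grasp_force: 0.0
```

Run:
```python
from h import *
p,im=shot('wK');t,R=tool();print(t.round(1),np.degrees(np.arctan2(R[1,0],R[0,0])))
plan(467,181.5,120,1,8)
```

```text
[465.1   2.3 122.6] 165.21372687940803
[0.08, 0.31, 0.0, 0.0, 0.0, -0.01],[0.16, 0.62, 0.01, 0.0, 0.0, -0.02],[0.15, 0.62, 0.01, 0.0, 0.0, -0.02],[0.15, 0.62, 0.01, 0.0, 0.0, -0.02],[0.15, 0.62, 0.01, 0.0, 0.0, -0.02],[0.15, 0.62, 0.01, 0.0, 0.0, -0.02],[0.15, 0.62, 0.01, 0.0, 0.0, -0.02],[0.07, 0.31, 0.0, 0.0, 0.0, -0.01],
```

Emit:
send_rows:
  increments:
    - [0.08,0.31,0,0,0,-0.02]
    - [0.16,0.62,0.01,0,0,-0.02]
    - [0.15,0.62,0.01,0,0,-0.02]
    - [0.15,0.62,0.01,0,0,-0.02]
    - [0.15,0.62,0.01,0,0,-0.02]
    - [0.15,0.62,0.01,0,0,-0.02]
    - [0.15,0.62,0.01,0,0,0]
    - [0.07,0.31,0,0,0,0]
    - [0,0,0,0,0,0]
    - [0,0,0,0,0,0]
    - [0,0,0,0,0,0]

```text
time: 23.85
tool_pos: [467.4, 179.5, 120.8]
orientation: [-0.0, 0.121, 0.993, -0.0]
contact_force: [0.3, -1.0, 0.1]
grip_width: 88.0
grasp_force: 0.0
```

```bash
cat >> fit.py <<'E'
def wood(im,cut=330):
    hsv=cv2.cvtColor(im,cv2.COLOR_BGR2HSV)
    m=((hsv[...,0]>8)&(hsv[...,0]<28)&(hsv[...,1]>90)&(hsv[...,2]>30)).astype(np.uint8);m[cut:]=0
    cn,_=cv2.findContours(m,0,1);return sorted([c for c in cn if cv2.contourArea(c)>400],key=cv2.contourArea)[::-1]
E
python3 - <<'E'
from fit import *
p,im=shot('wL');t,R=tool();print(t.round(1))
for c in wood(im)[:3]:print(cv2.boundingRect(c),cv2.approxPolyDP(c,4,True)[:,0].tolist())
TL,TR,BL,BR=(-1,-1),(-1,1),(1,-1),(1,1)
print("pred",[proj(p,np.array([466,182.5,19])+Rotation.from_euler('z',-13.6,degrees=True).apply([x*54,y*33,0]),True).round(1).tolist() for x,y in(TL,TR,BR,BL)])
E
```

```text
[467.5 179.7 121. ]
(242, 145, 78, 120) [[318, 147], [243, 147], [248, 264], [316, 262]]
(59, 231, 63, 57) [[65, 239], [59, 261], [69, 283], [116, 287], [120, 263], [102, 237], [78, 231]]
(71, 63, 104, 44) [[172, 64], [135, 66], [87, 79], [72, 87], [72, 101], [88, 105], [174, 76]]
pred [[240.8, 145.2], [321.9, 144.6], [318.4, 265.5], [245.7, 266.0]]
```

Emit:
send_rows:
  increments:
    - [0.03,0.03,0.4,0,0,0]
    - [0,0,0.8,0,0,0]
    - [0,0,0.8,0,0,0]
    - [0,0,0.5,0,0,0]
    - [0,0,0.25,0,0,0]
    - [0,0,0.15,0,0,0]
    - [0,0,0,0,0,0]
    - [0,0,0,0,0,0]

```text
time: 24.75
tool_pos: [467.3, 182.6, 5.8]
orientation: [0.001, 0.121, 0.993, 0.0]
contact_force: [0.0, -0.2, 0.6]
grip_width: 87.5
grasp_force: 0.0
```

Emit:
send_rows:
  increments:
    - [0,0,0,0,0,0]
    - [0,0,0,0,0,0]
    - [0,0,0,0,0,0]
    - [0,0,0,0,0,0]
    - [0,0,0,0,0,0]
  claw: 0

```text
time: 25.25
tool_pos: [466.8, 182.6, 5.5]
orientation: [0.0, 0.12, 0.993, 0.0]
contact_force: [-1.0, -0.4, 6.9]
grip_width: 65.8
grasp_force: 30.0
```

Emit:
send_rows:
  increments:
    - [0,0,-0.3,0,0,0]
    - [0,0,-0.7,0,0,0]
    - [0,0,-0.8,0,0,0]
    - [0,0,-0.8,0,0,0]
    - [0,0,-0.3,0,0,0]
    - [0,0,0,0,0,0]

```text
time: 25.85
tool_pos: [467.6, 183.1, 122.7]
orientation: [0.001, 0.12, 0.993, 0.001]
contact_force: [-0.4, 0.8, -1.8]
grip_width: 65.9
grasp_force: 30.0
```

Run:
```python
from h import *
p,R=tool();print(p,np.degrees(np.arctan2(R[1,0],R[0,0]))-180)
plan(467,-60,120,0,8)
```

```text
[467.56096974 183.09537871 122.70735564] -13.827266287705413
[-0.1, -0.42, 0.0, 0.0, 0.0, 0.0],[-0.21, -0.84, 0.01, 0.0, 0.0, 0.0],[-0.21, -0.84, 0.01, 0.0, 0.0, 0.0],[-0.21, -0.84, 0.01, 0.0, 0.0, 0.0],[-0.21, -0.84, 0.01, 0.0, 0.0, 0.0],[-0.21, -0.84, 0.01, 0.0, 0.0, 0.0],[-0.21, -0.84, 0.01, 0.0, 0.0, 0.0],[-0.1, -0.42, 0.0, 0.0, 0.0, 0.0],
```

Emit:
send_rows:
  increments:
    - [-0.1,-0.42,0,0,0,0]
    - [-0.21,-0.84,0,0,0,0]
    - [-0.21,-0.84,0,0,0,0]
    - [-0.21,-0.84,0,0,0,0]
    - [-0.21,-0.84,0,0,0,0]
    - [-0.21,-0.84,0,0,0,0]
    - [-0.21,-0.84,0,0,0,0]
    - [-0.1,-0.42,0,0,0,0]
    - [0,0,0,0,0,0]
    - [0,0,0,0,0,0]

```text
time: 26.85
tool_pos: [466.3, -59.4, 120.0]
orientation: [-0.001, 0.121, 0.993, -0.0]
contact_force: [-0.1, -0.1, -0.9]
grip_width: 65.5
grasp_force: 30.0
```

Run:
```python
from h import *
p,R=tool();print(p,np.degrees(np.arctan2(R[1,0],R[0,0]))-180)
plan(390,-319,118,-3.5,9)
```

```text
[466.32188256 -59.36153548 119.98555252] -13.851956870624122
[0.02, -0.42, 0.0, 0.0, 0.0, 0.03],[0.03, -0.85, 0.01, 0.0, 0.0, 0.05],[0.03, -0.85, 0.01, 0.0, 0.0, 0.05],[0.02, -0.85, 0.01, 0.0, 0.0, 0.05],[0.01, -0.85, 0.01, 0.0, 0.0, 0.05],[0.01, -0.85, 0.01, 0.0, 0.0, 0.05],[0.0, -0.85, 0.01, 0.0, 0.0, 0.05],[-0.0, -0.85, 0.01, 0.0, 0.0, 0.05],[-0.01, -0.42, 0.0, 0.0, 0.0, 0.03],
```

Emit:
send_rows:
  increments:
    - [0.02,-0.42,0,0,0,0.03]
    - [0.03,-0.85,0,0,0,0.05]
    - [0.03,-0.85,0,0,0,0.05]
    - [0.02,-0.85,0,0,0,0.05]
    - [0.01,-0.85,0,0,0,0.05]
    - [0.01,-0.42,0,0,0,0.05]
    - [0,0,0,0,0,0]
    - [0,0,0,0,0,0]

```text
time: 27.65
tool_pos: [419.8, -221.0, 120.6]
orientation: [-0.0, 0.139, 0.99, 0.0]
contact_force: [0.6, 0.9, -0.2]
grip_width: 65.9
grasp_force: 30.0
```

```bash
python3 -c "
from h import *
shot('wM');print(tool()[0])"
```

```text
[ 420.09535895 -220.64101424  120.69138434]
```

Emit:
send_rows:
  increments:
    - [0.01,-0.42,0,0,0,0.03]
    - [0.01,-0.85,0,0,0,0.05]
    - [0,-0.85,0.01,0,0,0.05]
    - [0,-0.42,0,0,0,0.03]
    - [0,-0.4,0,0,0,0]
    - [0,0,0,0,0,0]
    - [0,0,0,0,0,0]
    - [0,0,0,0,0,0]

```text
time: 28.55
tool_pos: [385.8, -333.4, 120.4]
orientation: [-0.0, 0.15, 0.989, 0.0]
contact_force: [-0.6, 1.1, 0.3]
grip_width: 65.4
grasp_force: 30.0
```

Run:
```python
from fit import *
p,im=shot('wN');t,R=tool();print(t,np.degrees(np.arctan2(R[1,0],R[0,0]))-180)
for q in 'MN':
    for c in wood(load('w'+q)[1])[:2]:print(q,cv2.boundingRect(c),cv2.approxPolyDP(c,3,True)[:,0].tolist())
Rz=Rotation.from_euler('z',-17.4,degrees=True)
L={}
for q in 'MN':
    P=load('w'+q)[0];print(q,"can pred",[proj(P,np.array([388.5,-318.5,36])+Rz.apply([x*51,y*29,0]),True).round(1).tolist() for x,y in((-1,-1),(-1,1),(1,1),(1,-1))])
print("lid pred",[proj(p,t+R@[x*54,y*33,-13.5],True).round(1).tolist() for x,y in((1,-1),(1,1),(-1,1),(-1,-1))])
m=load('wM')[1];n=load('wN')[1]
# one picture: canister in M (left), in N (right)
A=cv2.resize(m[130:340,20:160],(400,600),interpolation=cv2.INTER_CUBIC);B=cv2.resize(n[90:300,210:350],(400,600),interpolation=cv2.INTER_CUBIC)
cv2.imwrite('pics/m5.png',np.clip(np.hstack([A,B])*1.4,0,255).astype(np.uint8))
```

```text
[ 385.61155159 -333.78671622  120.52372221] -17.231305487202434
M (213, 169, 135, 156) [[216, 172], [213, 201], [224, 322], [336, 322], [337, 308], [347, 309], [340, 289], [345, 247], [345, 173], [297, 169]]
M (499, 169, 54, 70) [[532, 169], [516, 173], [500, 199], [503, 226], [519, 238], [539, 230], [551, 207], [550, 184], [541, 172]]
N (213, 169, 135, 156) [[215, 173], [216, 253], [224, 322], [336, 322], [344, 248], [345, 173], [266, 169]]
N (433, 234, 65, 59) [[459, 234], [433, 281], [440, 288], [470, 285], [477, 292], [497, 252]]
M can pred [[120.3, 153.2], [185.7, 151.6], [192.5, 270.0], [132.6, 266.0]]
N can pred [[260.5, 151.0], [336.3, 151.7], [330.0, 271.8], [262.3, 272.2]]
lid pred [[207.3, 171.5], [347.6, 171.2], [333.0, 352.3], [223.1, 352.3]]
```

Run:
```python
from fit import *
for q,xs,ys in(('M',(105,210),(140,290)),):
    P,im=load('w'+q);g=cv2.cvtColor(im,cv2.COLOR_BGR2GRAY).astype(int)
    for r in(170,190,210,230,250):print("row",r,"from",xs[0],g[r,xs[0]:xs[1]].tolist())
    for c in(140,155,170):print("col",c,"top from 140",g[140:170,c].tolist(),"bot from 250",g[250:290,c].tolist())
```

```text
row 170 from 105 [202, 203, 203, 203, 203, 203, 203, 204, 204, 204, 204, 206, 206, 206, 206, 207, 204, 209, 211, 207, 188, 126, 76, 76, 76, 75, 74, 74, 75, 76, 75, 76, 75, 75, 81, 126, 145, 145, 163, 212, 212, 212, 212, 212, 213, 212, 213, 212, 212, 213, 213, 212, 213, 213, 213, 213, 213, 213, 213, 213, 213, 213, 213, 213, 213, 213, 212, 211, 211, 211, 211, 212, 212, 212, 212, 186, 189, 199, 159, 153, 129, 82, 76, 76, 75, 75, 75, 74, 74, 82, 96, 83, 97, 101, 100, 165, 187, 187, 187, 189, 189, 188, 189, 189, 189]
row 190 from 105 [206, 206, 206, 207, 206, 207, 206, 207, 206, 207, 207, 206, 207, 207, 207, 207, 207, 207, 202, 211, 211, 202, 165, 101, 76, 77, 77, 76, 76, 75, 74, 74, 74, 75, 75, 77, 117, 145, 144, 172, 212, 213, 213, 212, 213, 212, 213, 213, 213, 213, 213, 213, 212, 213, 213, 213, 213, 213, 213, 213, 213, 213, 213, 213, 214, 213, 214, 213, 214, 211, 211, 211, 211, 211, 211, 198, 178, 194, 196, 182, 169, 114, 76, 76, 76, 75, 74, 75, 75, 75, 96, 84, 93, 102, 103, 104, 140, 134, 103, 103, 103, 102, 102, 101, 100]
row 210 from 105 [206, 207, 207, 208, 208, 207, 208, 208, 208,
[... 1890 characters left out ...]
 207, 194, 181, 181, 126, 92, 85, 84, 105, 175, 209, 211, 211, 201, 159, 201, 212, 212, 212, 212, 212, 212, 212, 213, 212, 212] bot from 250 [93, 82, 82, 83, 83, 82, 84, 84, 87, 88, 87, 84, 104, 173, 207, 211, 210, 209, 209, 210, 210, 210, 209, 210, 210, 210, 209, 210, 210, 209, 210, 210, 210, 209, 209, 209, 209, 210, 209, 209]
col 170 top from 140 [206, 206, 207, 207, 200, 181, 181, 168, 120, 86, 83, 87, 111, 203, 205, 212, 198, 160, 178, 213, 213, 213, 213, 213, 213, 213, 213, 213, 213, 213] bot from 250 [169, 95, 83, 82, 83, 85, 85, 86, 85, 86, 86, 86, 87, 118, 181, 208, 212, 211, 202, 211, 210, 210, 210, 210, 210, 210, 211, 210, 211, 210, 209, 209, 209, 208, 208, 207, 207, 206, 206, 206]
```

Canister in M: near rim row 152.8, right rim edge x 185.7–189.7, left inner edge 126–134, so it stands 1.6 mm further right than predicted and at the same angle. Shift +12.5 mm along tool y and lower.

Emit:
send_rows:
  increments:
    - [0,0.1,0,0,0,0.02]
    - [0,0.21,0.2,0,0,0]
    - [0,0,0.4,0,0,0]
    - [0,0,0.6,0,0,0]
    - [0,0,0.5,0,0,0]
    - [0,0,0.25,0,0,0]
    - [0,0,0.15,0,0,0]
    - [0,0,0,0,0,0]
    - [0,0,0,0,0,0]
    - [0,0,0,0,0,0]

```text
time: 29.65
tool_pos: [389.2, -323.6, 37.4]
orientation: [0.001, 0.152, 0.988, -0.0]
contact_force: [0.2, -0.3, -0.8]
grip_width: 66.0
grasp_force: 30.0
```

```bash
python3 -c "
from h import *
go(389.1,-321.8,34.8)"
```

```text
pos [ 389.2 -323.6   37.4] force [ 0.2 -0.3 -0.8] units [0.016 0.043 0.064]
```

Emit:
send_rows:
  increments:
    - [0.02,0.04,0.03,0,0,0]
    - [0,0,0.03,0,0,0]
    - [0,0,0,0,0,0]
    - [0,0,0,0,0,0]

```text
time: 30.05
tool_pos: [388.6, -321.4, 34.5]
orientation: [0.0, 0.152, 0.988, 0.0]
contact_force: [0.2, 2.3, 3.6]
grip_width: 65.9
grasp_force: 30.0
```

Emit:
send_rows:
  increments:
    - [0,0,0,0,0,0]
    - [0,0,0,0,0,0]
    - [0,0,0,0,0,0]
    - [0,0,-0.4,0,0,0]
    - [0,0,-0.8,0,0,0]
    - [0,0,-0.9,0,0,0]
    - [0,0,-0.9,0,0,0]
    - [0.2,0.8,-0.5,0,0,0]
    - [0.2,0.8,-0.5,0,0,0]
    - [0.2,0.8,-0.2,0,0,0]
    - [0,0,0,0,0,0]
    - [0,0,0,0,0,0]
  claw: 1

```text
time: 31.25
tool_pos: [394.5, -222.4, 202.4]
orientation: [0.0, 0.151, 0.988, 0.0]
contact_force: [-0.1, -0.5, -0.2]
grip_width: 87.8
grasp_force: 0.0
```

Run:
```python
from fit import *
p,im=shot('wO');print(tool()[0])
# final mosaic: O (oblong+square), H (square from above), K (round), side view
S=vision.snapshot('side');cv2.imwrite('pics/side9.png',S)
q=lambda i,y,x,h:cv2.resize(i[y:y+h,x:x+h*4//3],(400,300),interpolation=cv2.INTER_CUBIC)
for c in wood(im)[:4]:print(cv2.boundingRect(c))
def c4(X,b,L,W):
    Rz=Rotation.from_euler('z',b,degrees=True);return [proj(p,np.array(X,float)+Rz.apply([x*L/2,y*W/2,0]),True).round(1).tolist() for x,y in((-1,-1),(-1,1),(1,1),(1,-1))]
print("obl pred",c4((388.4,-320.1,48),-17.4,108,66));print("sq pred",c4((468.5,-188,66),-38.6,50,50))
H=load('wH')[1];K=load('wK')[1]
cv2.imwrite('pics/fin.png',np.clip(np.vstack([np.hstack([cv2.resize(im,(400,300)),q(H,150,140,210)]),np.hstack([q(K,150,140,210),q(S,130,150,255)])])*1.3,0,255).astype(np.uint8))
```

```text
[ 393.99421909 -223.67331702  201.98946283]
(158, 167, 65, 97)
(303, 230, 59, 54)
(462, 172, 47, 55)
(452, 57, 66, 20)
obl pred [[155.5, 168.6], [217.1, 166.7], [223.1, 265.4], [166.3, 263.9]]
sq pred [[321.3, 228.2], [365.6, 244.5], [345.0, 285.0], [301.9, 270.9]]
```

View pics/fin.png

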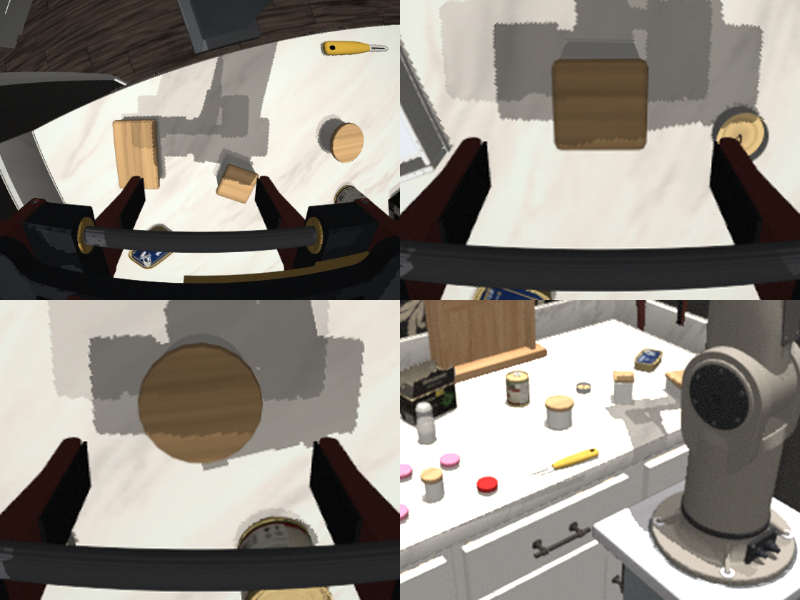

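The final picture shows all four lids flat on their canisters. Wrist view: oblong (135,155), square (238,183), round (347,142). Side view: small (432,480), round (559,405), square (624,378). The shaker, tin and discs stand undisturbed, so I hand in.

```bash
python3 -c "
from h import *
print(manip.close_job())"
```

```text
the job is handed in; nothing more can be done
None
```

All four lids are on their own canisters, plug down and lying flat with the oblong and square lids lined up. The canisters, shaker and tin were left standing, and the job was handed in at about 31 s; the hand-in call returned no verdict.

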